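Print the weights of the two thread spools

TASK

Three balances stand on the worktop with a thread spool or a brass weight on each. With a fingertip, gently press the green print key right down and let it up again, first on the balance that carries the red thread spool (white ends), then on the one that carries the white thread spool (orange ends). Leave the red keys and the balance with the brass weight alone, do not disturb anything on the pans or round about, and finish with the hand clear.

Things in the scene. Friction and masses are not known exactly. Their poses are not given: they have to be found in the camera images.
- red_spool: spool of red thread with white flanges, 46 mm diameter, 42 mm high, loose, standing on the pan of one of the three balances; origin at the centre of its underside, z up
- white_spool: spool of white thread with orange flanges, 40 mm diameter, 50 mm high, loose, standing on the pan of another balance; origin at the centre of its underside, z up
- brass_weight: brass knob weight, 24 mm diameter, 30 mm high, loose, standing on the pan of the remaining balance; origin at the centre of its underside, z up
- pan_1 (a point): centre of the top face of the round steel pan (70 mm diameter, 33 mm above the worktop) of balance 1. The three balances are alike: low white boxes 160 mm deep, 84 mm wide, 26 mm high, fixed to the worktop, pan to the rear, display in the middle, two round keys in front. Any object may stand on any of them. Axes: x to the balance's rear, y to its left, z up
- print_1_top (a point): centre of the top of the round green print key of balance 1: 18 mm diameter, standing 9 mm proud of the housing when up (35 mm above the worktop), 100 mm in front of the pan's centre and 21 mm to the right of the balance's middle; z up
- print_1 (a joint): travel of the green print key of balance 1, straight down: 0 up, 0.005 m fully down against its stop; its spring takes 0.9 N to start it and about 4 N fully down, and brings it up when let go; it registers beyond 0.0035 m
- off_1_top (a point): centre of the top of the round red off key of balance 1: same size and height as the green one, 42 mm to the left of it; not to be pressed
- off_1 (a joint): travel of the red off key of balance 1: 0 up, 0.005 m fully down, same spring; not to be pressed
- pan_2 (a point): centre of the top face of the round steel pan (70 mm diameter, 33 mm above the worktop) of balance 2. The three balances are alike: low white boxes 160 mm deep, 84 mm wide, 26 mm high, fixed to the worktop, pan to the rear, display in the middle, two round keys in front. Any object may stand on any of them. Axes: x to the balance's rear, y to its left, z up
- print_2_top (a point): centre of the top of the round green print key of balance 2: 18 mm diameter, standing 9 mm proud of the housing when up (35 mm above the worktop), 100 mm in front of the pan's centre and 21 mm to the right of the balance's middle; z up
- print_2 (a joint): travel of the green print key of balance 2, straight down: 0 up, 0.005 m fully down against its stop; its spring takes 0.9 N to start it and about 4 N fully down, and brings it up when let go; it registers beyond 0.0035 m
- off_2_top (a point): centre of the top of the round red off key of balance 2: same size and height as the green one, 42 mm to the left of it; not to be pressed
- off_2 (a joint): travel of the red off key of balance 2: 0 up, 0.005 m fully down, same spring; not to be pressed
- pan_3 (a point): centre of the top face of the round steel pan (70 mm diameter, 33 mm above the worktop) of balance 3. The three balances are alike: low white boxes 160 mm deep, 84 mm wide, 26 mm high, fixed to the worktop, pan to the rear, display in the middle, two round keys in front. Any object may stand on any of them. Axes: x to the balance's rear, y to its left, z up
- print_3_top (a point): centre of the top of the round green print key of balance 3: 18 mm diameter, standing 9 mm proud of the housing when up (35 mm above the worktop), 100 mm in front of the pan's centre and 21 mm to the right of the balance's middle; z up
- print_3 (a joint): travel of the green print key of balance 3, straight down: 0 up, 0.005 m fully down against its stop; its spring takes 0.9 N to start it and about 4 N fully down, and brings it up when let go; it registers beyond 0.0035 m
- off_3_top (a point): centre of the top of the round red off key of balance 3: same size and height as the green one, 42 mm to the left of it; not to be pressed
- off_3 (a joint): travel of the red off key of balance 3: 0 up, 0.005 m fully down, same spring; not to be pressed
- blue_cop: blue yarn cop, 40 mm diameter, 158 mm high, standing behind the balances; loose bystander; origin at the centre of its underside
- white_cop: white yarn cop, 44 mm diameter, 158 mm high, standing behind the balances; loose bystander; origin at the centre of its underside
- tape_roll: roll of tape lying flat, 67 mm diameter, 19 mm high, behind the balances; loose bystander; origin at the centre of its underside
- stapler: blue stapler, 34 x 112 x 34 mm, at the right end of the worktop; loose bystander; origin at the centre of its underside
- marker: white marker with red cap, 14 x 133 x 16 mm, lying at the right end of the worktop; loose bystander; origin at the centre of its underside

How it is judged:
On the way, in this order (a step that is already met when the one before it is completed fails the run):
1. the green key of the red spool's balance is pressed down (((horizontal distance between red_spool and pan_1 below 0.03 m and value of joint print_1 above 0.0035 m) or (horizontal distance between red_spool and pan_2 below 0.03 m and value of joint print_2 above 0.0035 m) or (horizontal distance between red_spool and pan_3 below 0.03 m and value of joint print_3 above 0.0035 m))), for 0.05 s.
2. that key is up again (not ((horizontal distance between red_spool and pan_1 below 0.03 m and value of joint print_1 above 0.001 m) or (horizontal distance between red_spool and pan_2 below 0.03 m and value of joint print_2 above 0.001 m) or (horizontal distance between red_spool and pan_3 below 0.03 m and value of joint print_3 above 0.001 m))), for 0.05 s.
3. the green key of the white spool's balance is pressed down (((horizontal distance between white_spool and pan_1 below 0.03 m and value of joint print_1 above 0.0035 m) or (horizontal distance between white_spool and pan_2 below 0.03 m and value of joint print_2 above 0.0035 m) or (horizontal distance between white_spool and pan_3 below 0.03 m and value of joint print_3 above 0.0035 m))), for 0.05 s.
At the end, for the whole second after the job is handed in: All six keys are up (within 1 mm), the two spools and the weight stand on their pans within 8 mm of where they stood, and the bystanders within 15 mm of where they were (value of joint each of print_1, print_2, print_3, off_1, off_2, off_3 below 0.001 m and distance of each of red_spool, white_spool, brass_weight from where it was at the start of the episode below 0.008 m and distance of each of blue_cop, white_cop, tape_roll, stapler, marker from where it was at the start of the episode below 0.015 m and linear speed of each of red_spool, white_spool, brass_weight below 0.02 m/s); the robot touches nothing.
It fails at once if a red off key is pressed (over 2 mm) (value of joint any of off_1, off_2, off_3 above 0.002 m).
It fails at once if the green key of the balance with the brass weight is pressed (over 2 mm) ((horizontal distance between brass_weight and pan_1 below 0.03 m and value of joint print_1 above 0.002 m) or (horizontal distance between brass_weight and pan_2 below 0.03 m and value of joint print_2 above 0.002 m) or (horizontal distance between brass_weight and pan_3 below 0.03 m and value of joint print_3 above 0.002 m)).
It fails at once if a spool or the brass weight is lifted or shifted by over 8 mm (distance of any of red_spool, white_spool, brass_weight from where it was at the start of the episode above 0.008 m).
It fails at once if a bystander is shifted by over 15 mm (distance of any of blue_cop, white_cop, tape_roll, stapler, marker from where it was at the start of the episode above 0.015 m).
It fails at once if a green key is pressed with over 25 N (contact force between the arm and print_1 above 25 N or contact force between the arm and print_2 above 25 N or contact force between the arm and print_3 above 25 N).
It also fails if it takes over 40 s, if anything falls off the work surface, if the arm or the gripper's body presses on something with over 40 N, if the wrist force passes 120 N, or if a joint passes its speed limit or range.

ROBOT

A 7-joint arm with a two-finger parallel gripper is mounted at the origin on a cart in front of the work surface, level with it; the furniture and walls round the work are solid. World frame = base frame: x ahead of the robot, y to its left, z up, the work surface at z = 0. Lengths are in m, angles in rad, forces in N, time in s.
With the tool pointing down it reaches from about 0.35 to 0.9 m from the base axis. Payload 7.2 kg.
Tool frame: the origin (TCP) lies midway between the tips of the shut fingers; the grasp point (between the pads) lies 19 mm behind it; z points along the fingers, x is the direction in which the jaws open and shut, and the axes are right-handed (so a half turn about z gives the same grasp; the last joint's range is limited). The gripper opens to 85 mm and grips with 20 to 120 N. Pads are 22 mm wide; open, the fingers measure 114 mm over their backs; the gripper's body (76 mm by 85 mm) begins 54 mm behind the grasp point. The pads swing forward as they close: fully open they stand 13 mm farther back than shut.
Start: joints at [1.237, 0.411, -0.013, 1.596, 0.006, 1.134, -0.082], TCP at [0.164, -0.603, 0.231] pointing down, gripper open.
Joint ranges: [-2.95, 2.95], [-0.29, 1.99], [-1.47, 1.44], [0.14, 2.54], [-1.03, 4.17], [0.13, 1.85], [-2.86, 2.86]. Speed limits (rad/s): [2.39, 2.39, 3.01, 3.01, 3.14, 3.14, 3.14].

INTERFACE

Orientations are given as a unit quaternion [w, x, y, z].
In Python, from workcell import env gives the robot as it stands.
- The arm moves only by the tool send_rows, never from a script. Its argument "plan" is a list of rows, each a list of 3 entries, a list of its own where there are three numbers: the shift along the world's x, y, z in cm, then the turn about the world's z in rad, then the opening in per cent of the stroke, from 0 (shut) to 100 (fully open). In form: [[[tx, ty, tz], turn, hand], ...]. A call has 1 to 10 rows; each row shifts and turns the commanded pose from where the row before left it; what a row does not reach is not made up. A row lasts 1/12 s, in which the tool goes at most 41.7 mm and 7.16 degrees, less where a joint would pass 70% of its speed; a pose out of reach is approached as far as the arm can. A call is refused whole if a number of a shift passes 4.17 or a number of a turn 0.125, either way. A call with a gripper value outside its range is refused whole. The fingers move at their own pace and stop on an object; the grip force is fixed at half the most. Time passes only in rows, so rows that do not move let the fingers close. It gives the time, the measured TCP pose, the force and the opening at its end, in the units of the state.
- env.get_obs(): the state, without advancing time (a new reading comes with each control period).
- env.get_image(name): name is "side" or "top" or "wrist"; returns the picture (384x512x3 uint8, blue, green, red); there is no depth.
- env.calibration(name): a dict with "fx", "fy", "cx", "cy" (pixels), "R" (3x3) and "t" (3): a world point X has camera coordinates R X + t; the wrist camera has in their place "tool_from_camera" (4x4, takes a point from camera to tool coordinates, whose origin is the TCP and whose axes are the tool frame's). Camera axes: x right, y down, z forward; pixel columns grow to the right and rows downward; lengths in m; the calibration is good to about 2 mm. A picture is of the moment at which its call begins: read the wrist's pose just before it. calibration takes no time and is no camera call.
- env.job_done(): hands the job in, once; it reports no verdict.
The state is a dict: "clock": time; "joint_pos": joint angles; "qd": joint speeds; "tau": joint torques, N m; "tool_pos": TCP position; "ee_rot": TCP orientation; "force": force on the tool from outside, world axes, zero at the start; "ft_torque": the same for the moment, N m; "width": opening from 0.0 (shut) to 1.0 (fully open).
Only numpy, scipy, OpenCV 4.12 (cv2) and the standard library are available. Lean on these libraries where they do the work, as an engineer would, in place of code of your own. Each camera call takes 0.05 s, during which the arm holds its last target.

## Working session

There is one attempt and no reset: what is moved stays moved. The work goes in short steps, Python scripts to look and compute and a tool call to move; the robot and the scene stay as the last step left them, time stands still between calls to the robot, and variables do not carry over. Pictures are saved under pics/ and viewed, and the job is handed in when it is done.

Besides the shell and the picture viewer there is one more tool, called in YAML: its name, and indented under it one key for each argument. send_rows: Moves the arm, as the interface text tells. Its arguments: {"type":"object","properties":{"plan":{"type":"array"}},"required":["plan"]}

```bash
mkdir -p pics
python3 - <<'E'
from workcell import env
import cv2
o=env.get_obs();print(o)
for n in("top","side","wrist"):
    cv2.imwrite(f"pics/{n}0.png",env.get_image(n));
    c=env.calibration(n);print(n,c)
E
```

```text
{'clock': 0.0, 'joint_pos': array([ 1.23684935,  0.41192713, -0.01273801,  1.59705432,  0.00558605,
        1.13429478, -0.0821878 ]), 'qd': array([-1.38981440e-03,  8.66160692e-04, -1.09753384e-03,  5.43926970e-04,
       -4.13955592e-05,  7.74405949e-04, -2.08747136e-04]), 'tau': array([ 1.35682003e-03, -6.00621557e+01,  6.82654940e-01, -2.99418157e+01,
        1.36940819e-02,  1.05058320e-02,  6.69950495e-06]), 'tool_pos': array([ 0.16399037, -0.60258154,  0.23043175]), 'ee_rot': array([-4.62263683e-04,  7.94569730e-01, -6.07172351e-01, -6.82270371e-04]), 'force': array([ 0.20291399, -0.33473742,  0.29734046]), 'ft_torque': array([0.01338064, 0.02004956, 0.01442033]), 'width': 1.0052971490903788}
top {'fx': 408.3390531461969, 'fy': 408.3390531461969, 'cx': 256.28788956624834, 'cy': 185.5527363327081, 'R': array([[ 0.02757991, -0.99951877,  0.01419803],
       [-0.98176265, -0.02975717, -0.18776743],
       [ 0.18809957, -0.00876048, -0.98211089]]), 't': array([-0.0665453 ,  0.58815843,  1.174044  ])}
side {'fx': 364.97933471773723, 'fy': 364.97933471773723, 'cx': 256.69955947891225, 'cy': 189.92055324010445, 'R': array([[ 0.96118915, -0.275875  , -0.00289936],
       [-0.14619128, -0.50038328, -0.85337254],
       [ 0.23397336,  0.82067628, -0.52129349]]), 't': array([-0.55267318,  0.10522389,  0.91956331])}
wrist {'fx': 338.3805453254891, 'fy': 338.3805453254891, 'cx': 260.13639736180596, 'cy': 196.97587383046366, 'tool_from_camera': array([[ 9.99999749e-01, -6.73194968e-04,  2.22227569e-04,
        -2.31526497e-04],
       [ 5.80595228e-04,  9.57576947e-01,  2.88177120e-01,
        -7.30072863e-02],
       [-4.06799384e-04, -2.88176919e-01,  9.57577098e-01,
        -1.42372520e-01],
       [ 0.00000000e+00,  0.00000000e+00,  0.00000000e+00,
         1.00000000e+00]])}
```

View pics/top0.png

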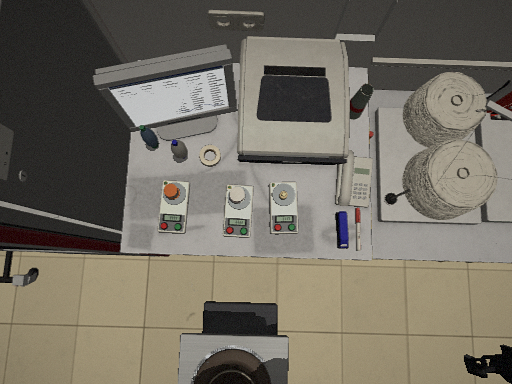

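View pics/side0.png

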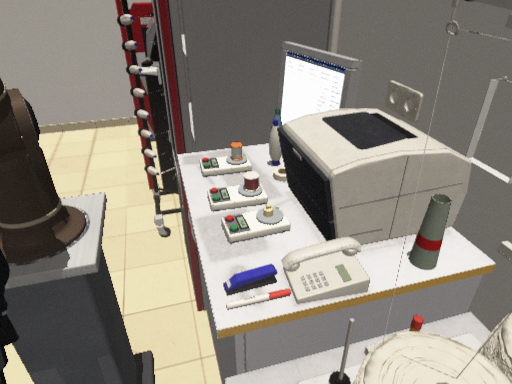

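The top view shows the orange-ended spool on the left balance (pan ~(171,190)), the white-topped spool in the middle (~(238,195)) and brass on the right (~(285,193)). The side view confirms red thread in the middle. The green keys are right of the red ones, near (178,227), (244,231) and (291,227).

```bash
cat > h.py <<'E'
import cv2,numpy as np
def ray(c,u,v,z):
    d=c['R'].T@np.array([(u-c['cx'])/c['fx'],(v-c['cy'])/c['fy'],1]);o=-c['R'].T@c['t']
    return o+d*(z-o[2])/d[2]
def blobs(m,w=None,mn=8):
    n,l,s,ce=cv2.connectedComponentsWithStats(m.astype(np.uint8)*255)
    return [(ce[i].round(2),s[i,4]) for i in range(1,n) if s[i,4]>=mn]
def masks(im):
    h=cv2.cvtColor(im,cv2.COLOR_BGR2HSV);H,S,V=cv2.split(h)
    return dict(green=(H>50)&(H<90)&(S>110)&(V>60),red=((H<6)|(H>172))&(S>130)&(V>90),orange=(H>=6)&(H<16)&(S>130)&(V>90))
E
python3 - <<'E'
from h import *
from workcell import env
for n in("top","side"):
    im=cv2.imread(f"pics/{n}0.png");c=env.calibration(n)
    for k,m in masks(im).items():
        for ce,a in blobs(m): print(n,k,ce,a,ray(c,*ce,0.035 if k!='orange' else .083).round(4))
im=cv2.imread("pics/top0.png")[170:250,140:320];cv2.imwrite("pics/topc.png",cv2.resize(im,None,fx=4,fy=4,interpolation=2))
E
```

```text
top green [177.3  226.22] 27 [0.4625 0.1838 0.035 ]
top green [291.15 226.58] 26 [ 0.4713 -0.1581  0.035 ]
top green [243.  230.5] 26 [ 0.4554 -0.0136  0.035 ]
top red [493.45 114.36] 11 [ 0.8487 -0.8017  0.035 ]
top red [370.87 133.67] 15 [ 0.7714 -0.4065  0.035 ]
top red [357.38 214.88] 52 [ 0.5126 -0.3589  0.035 ]
top red [163.26 225.41] 27 [0.4638 0.2259 0.035 ]
top red [277.41 226.93] 27 [ 0.4691 -0.1167  0.035 ]
top red [229.15 229.62] 26 [0.4568 0.028  0.035 ]
top orange [170.75 190.2 ] 152 [0.5632 0.2009 0.083 ]
side green [276.89 111.33] 9 [0.8339 0.5856 0.035 ]
side green [206.69 165.  ] 13 [0.4607 0.1731 0.035 ]
side green [216.   197.12] 16 [ 0.4541 -0.0211  0.035 ]
side green [233.62 227.  ] 24 [ 0.4702 -0.1647  0.035 ]
side red [118.86   7.41] 66 [0.0128 5.8412 0.035 ]
side red [139.34  21.12] 524 [0.2997 3.9795 0.035 ]
side red [123.65  33.48] 60 [0.1461 3.0614 0.035 ]
side red [127.9   57.76] 51 [0.1996 1.9165 0.035 ]
side red [132.19  80.72] 47 [0.2306 1.285  0.035 ]
side red [143.    87.19] 16 [0.2852 1.1364 0.035 ]
side red [146.94 104.06] 72 [0.297  0.8471 0.035 ]
[... 188 characters left out ...]
.4175 0.035 ]
side red [146.36 160.03] 33 [0.2787 0.2626 0.035 ]
side red [204.93 159.4 ] 15 [0.4616 0.2137 0.035 ]
side red [150.18 180.74] 57 [0.2857 0.1208 0.035 ]
side red [213.74 189.96] 23 [0.4549 0.0175 0.035 ]
side red [184.38 197.12] 8 [0.3717 0.0029 0.035 ]
side red [185.95 206.85] 20 [ 0.3703 -0.0457  0.035 ]
side red [194.54 267.84] 312 [ 0.361  -0.2781  0.035 ]
side red [229.09 217.94] 32 [ 0.4677 -0.1253  0.035 ]
side red [430.06 244.4 ] 204 [ 0.8793 -0.3507  0.035 ]
side red [279.36 293.46] 125 [ 0.5073 -0.393   0.035 ]
side red [417.18 321.99] 123 [ 0.7182 -0.5225  0.035 ]
side orange [235.82 144.16] 57 [0.5623 0.1976 0.083 ]
side orange [237.88 158.94] 17 [0.544 0.093 0.083]
```

View pics/topc.png

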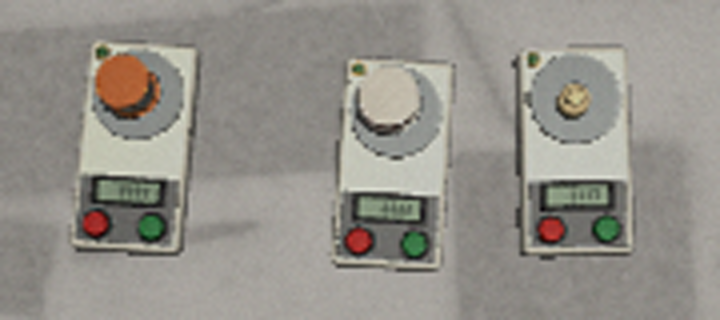

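send_rows:
  plan:
    - [[1.6, 3.2, 0], 0, 0]
    - [[1.6, 3.2, 0], 0, 0]
    - [[1.6, 3.2, 0], 0, 0]
    - [[1.6, 3.2, 0], 0, 0]
    - [[1.6, 3.2, 0], 0, 0]
    - [[1.6, 3.2, 0], 0, 0]
    - [[1.6, 3.2, 0], 0, 0]
    - [[1.6, 3.2, 0], 0, 0]
    - [[1.6, 3.2, 0], 0, 0]

```text
clock: 0.9
tool_pos: [0.3085, -0.3134, 0.2313]
ee_rot: [0.0, 0.795, -0.607, 0.0]
force: [0.9, -0.4, -0.1]
width: 0.004
```

Run:
```python
from workcell import env
o=env.get_obs();print(o['clock'],o['joint_pos'].round(3),o['tool_pos'].round(4),o['ee_rot'].round(3),o['width'])
```

```text
0.9 [ 0.872  0.104 -0.203  2.009  0.025  1.031 -0.648] [ 0.3085 -0.3134  0.2313] [ 0.     0.795 -0.607  0.   ] 0.00406183369204929
```

send_rows:
  plan:
    - [[1.6, 3.3, 0], 0, 0]
    - [[1.6, 3.3, 0], 0, 0]
    - [[1.6, 3.3, -1], 0, 0]
    - [[1.6, 3.3, -1], 0, 0]
    - [[1.6, 3.3, -1.5], 0, 0]
    - [[1.6, 3.3, -1.5], 0, 0]
    - [[1.6, 3.3, -1.5], 0, 0]
    - [[1.6, 3.3, -1.5], 0, 0]
    - [[1.8, 3.4, -1.5], 0, 0]
    - [[0, 0, 0], 0, 0]

```text
clock: 1.73
tool_pos: [0.4557, -0.0096, 0.1344]
ee_rot: [-0.002, 0.797, -0.604, -0.001]
force: [-0.2, 1.4, -0.3]
width: 0.003
```

```bash
cat >> h.py <<'E'
from scipy.spatial.transform import Rotation as Ro
def wrist(env,name,z=0.035):
    o=env.get_obs();im=env.get_image("wrist");cv2.imwrite(name,im);c=env.calibration("wrist")
    q=o['ee_rot'];R=Ro.from_quat([q[1],q[2],q[3],q[0]]).as_matrix()
    T=np.eye(4);T[:3,:3]=R;T[:3,3]=o['tool_pos'];W=T@c['tool_from_camera']
    cc=dict(c);cc['R']=W[:3,:3].T;cc['t']=-W[:3,:3].T@W[:3,3]
    print(o['clock'],o['joint_pos'].round(3),o['tool_pos'].round(4),o['force'].round(2))
    for k,m in masks(im).items():
        for ce,a in blobs(m,mn=60): print(k,ce,a,ray(cc,*ce,z).round(4))
    p=cc['R']@o['tool_pos']+cc['t'];print('tcp px',cc['fx']*p[0]/p[2]+cc['cx'],cc['fy']*p[1]/p[2]+cc['cy'])
E
python3 - <<'E'
from h import *
from workcell import env
wrist(env,"pics/w1.png")
E
```

```text
1.7333 [ 0.335  0.287 -0.487  2.073  0.176  0.82  -1.552] [ 0.4557 -0.0096  0.1344] [-0.18  1.37 -0.25]
green [  6.02 119.92] 314 [0.4618 0.1775 0.035 ]
green [269.12 200.88] 336 [ 0.4547 -0.0163  0.035 ]
green [454.85 230.65] 334 [ 0.4704 -0.1601  0.035 ]
red [215.23 184.39] 307 [0.4562 0.0256 0.035 ]
red [402.92 218.67] 406 [ 0.4687 -0.118   0.035 ]
tcp px 260.6065026477003 259.08149375324325
```

View pics/w1.png

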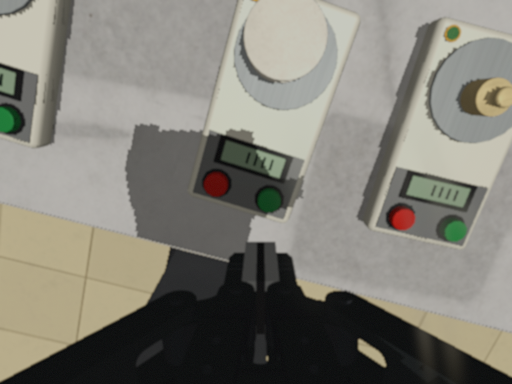

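The wrist view shows the shut fingertips (~(261,259)) just in front of the middle balance's green key at (269,201), and the white-topped spool above it at (285,40). Next I check whether the arm has settled.

send_rows:
  plan:
    - [[0, 0, -3], 0, 0]
    - [[0, 0, -3], 0, 0]
    - [[0, 0, -2], 0, 0]
    - [[0, 0, 0], 0, 0]

```text
clock: 2.12
tool_pos: [0.4513, -0.0184, 0.0534]
ee_rot: [0.002, 0.794, -0.608, -0.002]
force: [-1.5, -0.5, -0.0]
width: -0.004
```

Run:
```python
from h import *
from workcell import env
wrist(env,"pics/w2.png")
```

```text
2.1167 [ 0.287  0.417 -0.427  2.145  0.285  0.639 -1.645] [ 0.4513 -0.0184  0.0534] [-1.51 -0.54 -0.05]
green [258.   231.68] 535 [ 0.4567 -0.0155  0.035 ]
red [178.64 212.99] 783 [0.4561 0.0256 0.035 ]
red [452.53 258.53] 794 [ 0.4687 -0.118   0.035 ]
tcp px 260.60301814968346 259.07974274874425
```

View pics/w2.png

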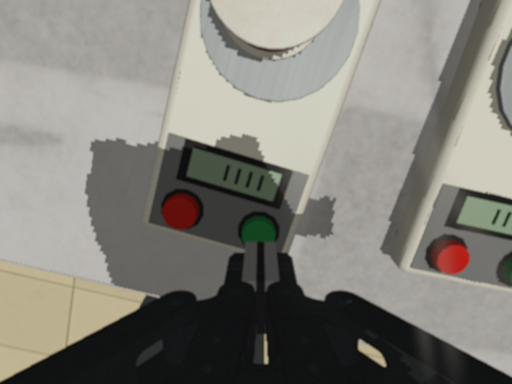

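send_rows:
  plan:
    - [[0.1, 0, -1.0], 0, 0]
    - [[0, 0, -0.4], 0, 0]
    - [[0, 0, 0], 0, 0]
    - [[0, 0, 0], 0, 0]
    - [[0, 0, 0], 0, 0]

```text
clock: 2.58
tool_pos: [0.4556, -0.0172, 0.0429]
ee_rot: [-0.0, 0.795, -0.607, 0.0]
force: [0.3, -0.8, -0.7]
width: -0.001
```

Run:
```python
from h import *
from workcell import env
wrist(env,"pics/w3.png")
```

```text
2.5833 [ 0.274  0.438 -0.416  2.148  0.304  0.61  -1.664] [ 0.4556 -0.0172  0.0429] [ 0.3  -0.83 -0.67]
red [174.41 229.34] 857 [0.4561 0.0256 0.035 ]
red [462.29 276.27] 855 [ 0.4689 -0.118   0.035 ]
tcp px 260.60276647091666 259.0760079392404
```

View pics/w3.png

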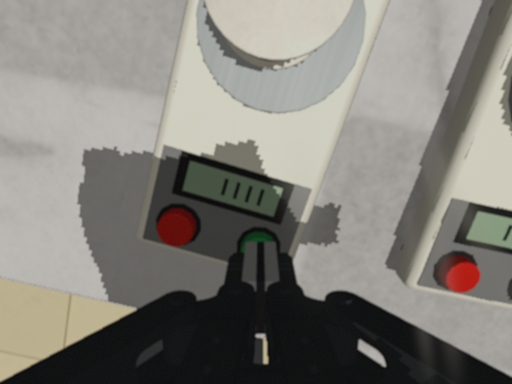

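The tip sits over the green key at (258,240). I press down in small steps, watching the force.

send_rows:
  plan:
    - [[0, 0.1, -0.4], 0, 0]
    - [[0, 0, -0.3], 0, 0]
    - [[0, 0, -0.2], 0, 0]
    - [[0, 0, -0.1], 0, 0]
    - [[0, 0, 0], 0, 0]
    - [[0, 0, 0], 0, 0]

```text
clock: 3.13
tool_pos: [0.4553, -0.016, 0.0323]
ee_rot: [-0.0, 0.795, -0.607, 0.0]
force: [0.3, 0.5, 2.3]
width: -0.0
```

send_rows:
  plan:
    - [[0, 0, -0.1], 0, 0]
    - [[0, 0, -0.1], 0, 0]
    - [[0, 0, 0], 0, 0]
    - [[0, 0, 0], 0, 0]

```text
clock: 3.47
tool_pos: [0.4553, -0.016, 0.0304]
ee_rot: [-0.0, 0.795, -0.607, 0.0]
force: [0.1, 0.6, 3.0]
width: 0.005
```

send_rows:
  plan:
    - [[0, 0, -0.1], 0, 0]
    - [[0, 0, -0.05], 0, 0]
    - [[0, 0, 0], 0, 0]
    - [[0, 0, 0], 0, 0]

```text
clock: 3.8
tool_pos: [0.4554, -0.016, 0.0297]
ee_rot: [0.0, 0.795, -0.607, 0.0]
force: [-3.9, 0.4, 18.2]
width: 0.001
```

The force jumped to 18 N, so the key is on its stop. Lifting.

send_rows:
  plan:
    - [[0, 0, 0.3], 0, 0]
    - [[0, 0, 1.2], 0, 0]
    - [[0, 0, 2.5], 0, 0]
    - [[0, 0, 2], 0, 0]
    - [[0, 0, 0], 0, 0]

```text
clock: 4.22
tool_pos: [0.4567, -0.016, 0.0916]
ee_rot: [-0.001, 0.795, -0.607, 0.002]
force: [0.9, -1.4, 0.7]
width: -0.003
```

Run:
```python
from h import *
from workcell import env
wrist(env,"pics/w4.png",0.035)
```

```text
4.2167 [ 0.315  0.354 -0.461  2.113  0.238  0.719 -1.606] [ 0.4567 -0.016   0.0916] [ 0.85 -1.35  0.68]
green [259.65 220.8 ] 503 [ 0.4544 -0.0162  0.035 ]
green [480.01 253.06] 481 [ 0.4702 -0.1596  0.035 ]
red [194.91 201.81] 497 [0.456  0.0256 0.035 ]
red [419.14 239.6 ] 555 [ 0.4687 -0.1179  0.035 ]
tcp px 260.60228691379007 259.0747416318055
```

View pics/w4.png

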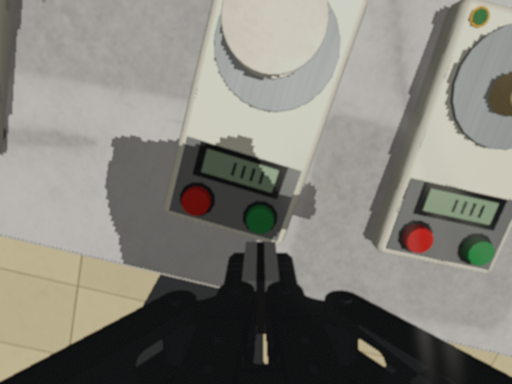

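The key at (260,219) is up again and the spool has not moved. Now to the left balance.

send_rows:
  plan:
    - [[0.1, 3.0, 0.5], 0, 0]
    - [[0.1, 3.3, 0], 0, 0]
    - [[0.1, 3.3, 0], 0, 0]
    - [[0.1, 3.3, 0], 0, 0]
    - [[0.1, 3.3, 0], 0, 0]
    - [[0.1, 3.3, 0], 0, 0]
    - [[0, 0, 0], 0, 0]
    - [[0, 0, -1.5], 0, 0]
    - [[0, 0, -1.5], 0, 0]
    - [[0, 0, 0], 0, 0]

```text
clock: 5.1
tool_pos: [0.4589, 0.1778, 0.0606]
ee_rot: [0.002, 0.795, -0.607, -0.001]
force: [-0.4, -1.3, 0.4]
width: 0.001
```

Run:
```python
from h import *
from workcell import env
wrist(env,"pics/w5.png",0.035)
```

```text
5.1 [-0.089  0.466 -0.473  2.046  0.32   0.706 -2.069] [0.4589 0.1778 0.0606] [-0.38 -1.3   0.44]
green [254.4  229.31] 611 [0.4622 0.1821 0.035 ]
red [178.15 208.46] 675 [0.4631 0.2236 0.035 ]
red [505.48 305.82] 282 [0.4543 0.0305 0.035 ]
orange [274.55  24.59] 5244 [0.5601 0.1989 0.035 ]
tcp px 260.6047692710083 259.07961228406657
```

View pics/w5.png

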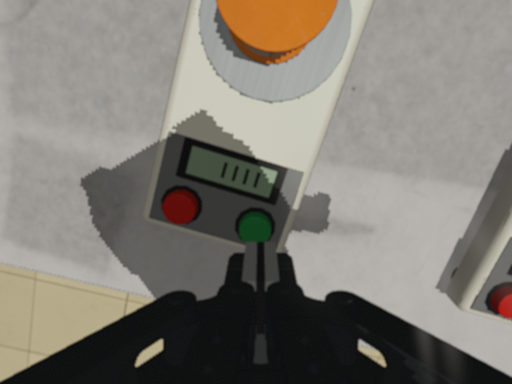

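send_rows:
  plan:
    - [[0.1, 0.3, -1.0], 0, 0]
    - [[0, 0, -1.0], 0, 0]
    - [[0, 0, 0], 0, 0]
    - [[0, 0, 0], 0, 0]

```text
clock: 5.48
tool_pos: [0.4617, 0.1817, 0.0432]
ee_rot: [0.001, 0.795, -0.607, -0.0]
force: [-0.9, -0.5, -0.6]
width: -0.003
```

Run:
```python
from h import *
from workcell import env
wrist(env,"pics/w6.png",0.035)
```

```text
5.4833 [-0.109  0.497 -0.456  2.05   0.345  0.669 -2.096] [0.4617 0.1817 0.0432] [-0.87 -0.46 -0.62]
green [259.51 238.57] 75 [0.4681 0.184  0.035 ]
red [176.63 227.84] 828 [0.4631 0.2236 0.035 ]
orange [286.74  27.22] 6749 [0.5603 0.1976 0.035 ]
tcp px 260.60327828440205 259.07688396258936
```

View pics/w6.png

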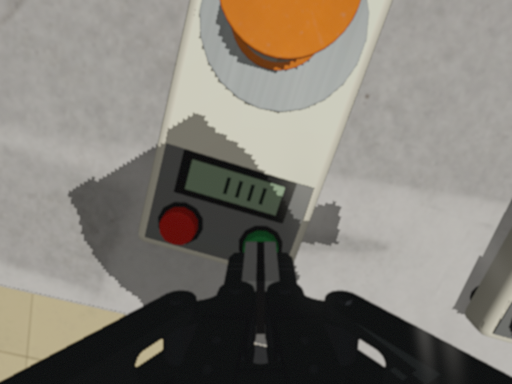

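The tip is centred over the left green key at (260,238). Pressing.

send_rows:
  plan:
    - [[0, 0, -0.5], 0, 0]
    - [[0, 0, -0.4], 0, 0]
    - [[0, 0, -0.2], 0, 0]
    - [[0, 0, -0.1], 0, 0]
    - [[0, 0, 0], 0, 0]
    - [[0, 0, 0], 0, 0]

```text
clock: 6.03
tool_pos: [0.4625, 0.1819, 0.032]
ee_rot: [-0.0, 0.795, -0.607, 0.0]
force: [1.4, -1.0, 2.7]
width: -0.003
```

send_rows:
  plan:
    - [[0, 0, -0.1], 0, 0]
    - [[0, 0, -0.1], 0, 0]
    - [[0, 0, -0.1], 0, 0]
    - [[0, 0, 0], 0, 0]
    - [[0, 0, 0], 0, 0]

```text
clock: 6.45
tool_pos: [0.4625, 0.1819, 0.0298]
ee_rot: [-0.0, 0.795, -0.607, 0.001]
force: [-1.1, -3.1, 15.3]
width: 0.003
```

On the stop (15 N). I lift straight up, then back the hand away.

send_rows:
  plan:
    - [[0, 0, 0.3], 0, 0]
    - [[0, 0, 1.2], 0, 0]
    - [[0, 0, 3], 0, 0]
    - [[0, 0, 3], 0, 0]
    - [[0, 0, 3], 0, 0]
    - [[0, 0, 2], 0, 0]
    - [[0, 0, 0], 0, 0]
    - [[0, 0, 0], 0, 0]
    - [[0, 0, 0], 0, 0]

```text
clock: 7.2
tool_pos: [0.4615, 0.1815, 0.1529]
ee_rot: [0.001, 0.795, -0.607, -0.0]
force: [0.3, -0.3, 0.1]
width: 0.0
```

Run:
```python
from h import *
from workcell import env
wrist(env,"pics/w7.png",0.035)
for n in("top","side"):
    im=env.get_image(n);a=cv2.imread(f"pics/{n}0.png");cv2.imwrite(f"pics/{n}1.png",im)
    if n=="side":print((cv2.absdiff(a,im)[130:310,200:300].max(2)>40).sum())
s=cv2.imread("pics/side1.png")[130:310,180:300];cv2.imwrite("pics/s1.png",cv2.resize(s,None,fx=3,fy=3))
```

```text
7.2 [-0.031  0.334 -0.535  1.963  0.215  0.901 -1.981] [0.4615 0.1815 0.1529] [ 0.25 -0.28  0.15]
green [259.72 185.55] 67 [0.4653 0.183  0.035 ]
green [480.96 257.18] 257 [ 0.4538 -0.0148  0.035 ]
red [436.55 243.3 ] 308 [0.4558 0.0268 0.035 ]
orange [273.31  40.39] 4076 [0.5699 0.2015 0.035 ]
tcp px 260.6038091038331 259.07838340391555
178
```

View pics/w7.png

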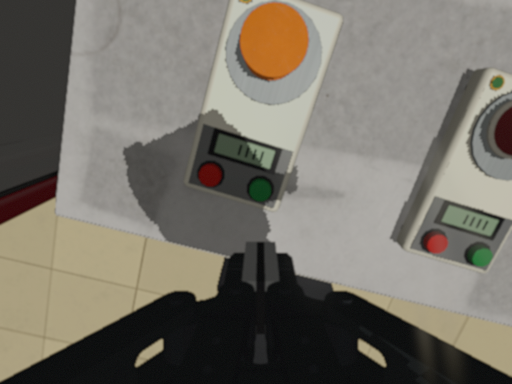

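View pics/s1.png

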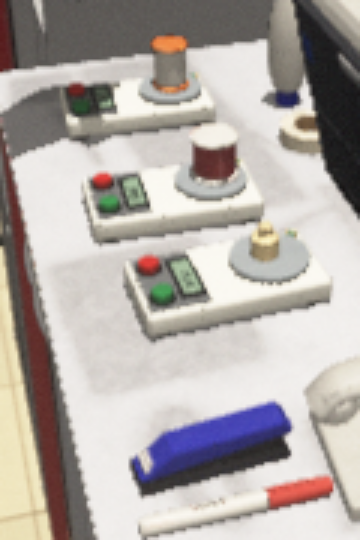

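Both views show the keys up, all objects standing in place and the hand clear (wrist picture: keys at (260,188) and (480,257)). Handing in.

Run:
```python
from workcell import env
print(env.job_done())
```

```text
the job is handed in; nothing more can be done
None
```

I pressed the green key on the red spool's balance (the middle one) and let it up, then did the same on the white spool's balance (the left one). Then I handed the job in at about 7.3 s; it reported no verdict.

- **Presses:** each key went about 5 mm down onto its stop. Peak measured force was about 18 N on the first key and 15 N on the second, under the 25 N limit. I did not read the key travel directly; I judged it from the tip height and the jump in force at the stop.
- **Last checks:** the closing wrist and side pictures show both pressed keys up again, and the spools and the weight on their pans. The hand was clear, about 15 cm above the worktop. I checked by eye that nothing had been shifted and did not measure it.
- **Disagreements:** camera estimates of the key positions differed by about 2–3 mm between the top and wrist views. The side view was off by up to about 10 mm in y, so I did not rely on it. The tip pictures just before each press showed it centred. The before-and-after side comparison flagged 178 changed pixels, probably from the arm's shadow, but I did not confirm that.

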